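# Nest the finished brass fittings for inspection

### The job

Four finished brass fittings, each with a foot and a bored barrel, stand on the bench among plain uncut blanks. Stand each fitting upright in the aluminium nest whose pocket has the shape and size of its foot (small round, large round, square, long), with the foot flat on the pocket floor, in whatever order you like. Leave the blanks standing where they are.

Things in the scene. Friction and masses are not known exactly. Their poses are not given: they have to be found in the camera images.
- small_round_fitting: Finished brass fitting with a small round foot: foot 30 mm in diameter, 8 mm thick; barrel 20 mm in diameter; 48 mm high in all; about 120 g. Above the foot it is one plain round barrel, upright and central, that ends in a small step (2 mm smaller in radius) over its last 4 mm, with a black bore in its top. Origin: centre of the underside of the foot; z up the barrel.
- large_round_fitting: Finished brass fitting with a large round foot: foot 50 mm in diameter, 8 mm thick; barrel 32 mm in diameter; 52 mm high in all; about 300 g. Above the foot it is one plain round barrel, upright and central, that ends in a small step (2 mm smaller in radius) over its last 4 mm, with a black bore in its top. Origin: centre of the underside of the foot; z up the barrel.
- square_fitting: Finished brass fitting with a square foot: foot 40 x 40 mm, 8 mm thick; round barrel 26 mm in diameter; 50 mm high in all; about 240 g. Above the foot it is one plain round barrel, upright and central, that ends in a small step (2 mm smaller in radius) over its last 4 mm, with a black bore in its top. Origin: centre of the underside of the foot; z up the barrel. x and y along the foot's sides.
- long_fitting: Finished brass fitting with a long rectangular foot: foot 62 mm along x, 28 mm along y, 8 mm thick, with two black bolt holes; round barrel 22 mm in diameter; 50 mm high in all; about 200 g. Above the foot it is one plain round barrel, upright and central, that ends in a small step (2 mm smaller in radius) over its last 4 mm, with a black bore in its top. Origin: centre of the underside of the foot; z up the barrel.
- small_round_nest: Nest for the small round fitting: small round pocket 46 mm in diameter. It is fixed to the bench, an aluminium block 98 x 86 mm (x by y), 16 mm high, with one open pocket centred in its top, 10 mm deep, with a black floor 6 mm above the bench. Origin: centre of the block's underside (on the bench, below the pocket's centre); x along the 98 mm side, z up.
- large_round_nest: Nest for the large round fitting: large round pocket 68 mm in diameter. It is fixed to the bench, an aluminium block 98 x 86 mm (x by y), 16 mm high, with one open pocket centred in its top, 10 mm deep, with a black floor 6 mm above the bench. Origin: centre of the block's underside (on the bench, below the pocket's centre); x along the 98 mm side, z up.
- square_nest: Nest for the square fitting: square pocket 58 x 58 mm. It is fixed to the bench, an aluminium block 98 x 86 mm (x by y), 16 mm high, with one open pocket centred in its top, 10 mm deep, with a black floor 6 mm above the bench. Origin: centre of the block's underside (on the bench, below the pocket's centre); x along the 98 mm side, z up.
- long_nest: Nest for the long fitting: rectangular pocket 80 mm along x, 46 mm along y. It is fixed to the bench, an aluminium block 98 x 86 mm (x by y), 16 mm high, with one open pocket centred in its top, 10 mm deep, with a black floor 6 mm above the bench. Origin: centre of the block's underside (on the bench, below the pocket's centre); x along the 98 mm side, z up.
- blank_a: Uncut blank, to be left alone: a plain solid brass cylinder 30 mm in diameter and 55 mm high with a flat closed top and no foot, standing loose on the bench. Origin: centre of its underside.
- blank_b: Uncut blank, to be left alone: a plain solid brass cylinder 30 mm in diameter and 55 mm high with a flat closed top and no foot, standing loose on the bench. Origin: centre of its underside.
Things that resemble listed ones, but are neither listed nor needed, are in the scene too. Leave any orange look-alike of the large_round_nest alone. Leave any blue look-alike of the small_round_nest alone.

How it is judged (in metres and radians):
At the end, for the whole second after the job is handed in: Each of the four fittings stands upright (within 0.1 rad) and at rest in its own nest, its foot flat on the pocket floor (underside within 3 mm of it) and within 14 mm of the nest's centre; both blanks still stand upright within 20 mm of where they were (horizontal distance between small_round_fitting and small_round_nest below 0.014 m and z of small_round_fitting in the frame of small_round_nest between 0.003 and 0.009 m and angle between each of small_round_fitting, large_round_fitting, square_fitting, long_fitting, blank_a, blank_b's own z axis and vertical below 0.1 rad and linear speed of each of small_round_fitting, large_round_fitting, square_fitting, long_fitting below 0.02 m/s and horizontal distance between large_round_fitting and large_round_nest below 0.014 m and z of large_round_fitting in the frame of large_round_nest between 0.003 and 0.009 m and horizontal distance between square_fitting and square_nest below 0.014 m and z of square_fitting in the frame of square_nest between 0.003 and 0.009 m and horizontal distance between long_fitting and long_nest below 0.014 m and z of long_fitting in the frame of long_nest between 0.003 and 0.009 m and distance of each of blank_a, blank_b from where it was at the start of the episode below 0.02 m); the robot touches nothing.
It fails at once if a blank is knocked over or moved by more than 20 mm (distance of any of blank_a, blank_b from where it was at the start of the episode above 0.02 m or angle between any of blank_a, blank_b's own z axis and vertical above 0.35 rad).
It also fails if it takes over 106 s, if anything falls off the work surface, if the arm or the gripper's body presses on something with over 40 N, if the wrist force passes 120 N, or if a joint passes its speed limit or range.

### The arm

A 6-joint arm with a two-finger parallel gripper is mounted at the origin on the work surface. World frame = base frame: x ahead of the robot, y to its left, z up, the work surface at z = 0. Lengths are in mm, angles in rad, forces in N, time in s.
With the tool pointing down it reaches from about 275 to 1000 mm from the base axis. Payload 8.4 kg.
Tool frame: the origin (TCP) lies at the very end of the fingers, on their centre line; the grasp point (between the pads) lies 19 mm behind it; z points along the fingers, y is the direction in which the jaws open and shut (so a half turn about z gives the same grasp; the last joint's range is limited). The gripper opens to 85 mm and grips with 20 to 120 N. Pads are 22 mm wide; open, the fingers measure 114 mm over their backs; the gripper's body (76 mm by 85 mm) begins 54 mm behind the grasp point. The pads swing forward as they close: fully open they stand 13 mm farther back than shut.
Start: joints at [-1.158, 0.353, 1.633, -0, 1.155, -0.002], TCP at [251.878, -572.001, 231.281] pointing down, gripper open.
Joint ranges: [-2.63, 2.63], [-0.92, 2.1], [0.06, 2.66], [-1.3, 4.44], [0, 2.69], [-3.02, 3.02]. Speed limits (rad/s): [2.22, 2.22, 2.79, 3.14, 3.14, 3.14].

### API

Orientations are given as [roll, pitch, yaw] about the fixed x, y, z axes, in that order (R = Rz(yaw) Ry(pitch) Rx(roll)).
In Python, from rig import sense, grab_frame, get_calibration, sign_off, boxes_of, trace gives the robot as it stands.
- The arm moves only by the tool servo_tool, never from a script. Its argument "rows" is a list of rows, each a list of 3 entries, a list of its own where there are three numbers: the finger opening in mm, from 0 to 85.4, then the shift along the tool's x, y, z in mm, then the turn, a rotation vector about the tool's x, y, z in degrees. A call has 1 to 8 rows; each row shifts and turns the commanded pose from where the row before left it, along the tool's axes as they then stand; what a row does not reach is not made up. A row lasts 1/8 s, in which the tool goes at most 62.5 mm and 10.7 degrees, less where a joint would pass 70% of its speed; a pose out of reach is approached as far as the arm can. A call is refused whole if a number of a shift passes 62.5 or a number of a turn 10.7, either way. A call with a gripper value outside its range is refused whole. The fingers move at their own pace and stop on an object; "force" is the grip in N (left out, the last holds). Time passes only in rows, so rows that do not move let the fingers close. It gives the time, the measured TCP pose, the force and the opening at its end, in the units of the state.
- sense(): the state, without advancing time (a new reading comes with each control period).
- grab_frame(name): name is "side" or "top" or "wrist"; returns the picture (400x640x3 uint8, blue, green, red); there is no depth.
- get_calibration(name): a dict with "intrinsics" (3x3 intrinsics, pixels), "world_to_cam" (4x4, takes a point from world to camera coordinates). Camera axes: x right, y down, z forward; pixel columns grow to the right and rows downward; lengths in mm; the calibration is good to about 2 mm. A picture is of the moment at which its call begins: read the wrist's pose just before it. get_calibration takes no time and is no camera call; for the wrist camera it gives the pose at the moment of the call.
- sign_off(): hands the job in, once; it reports no verdict.
Trained networks look in the newest picture that a camera, given by its name, has taken for a name from the list of things; names that differ only in an ending like _2 or _b are one class to them, and where a whole thing is asked for, a point or a joint stands for the part that bears it (a point fixed in the world has none). Each returns a list of dicts, best first, with "conf" (0 to 1); they miss things now and then, are a little off and sometimes report something else, mostly with a low value. They report only what shows in the picture. A call takes as long as a camera call. They do not tell look-alikes from the thing itself.
- boxes_of(camera, thing): "centre" ([x, y, z] in mm, in the coordinates of the camera as it stood for that picture, good to about 4 mm: the middle of the surface that is visible of it).
- trace(camera, thing): "mask" (400x640 bool, what is visible of it).
The state is a dict: "clock": time; "qpos": joint angles; "qvel": joint speeds; "joint_efforts": joint torques, N m; "eef_pos": TCP position; "tcp_rot": TCP orientation; "contact_force": force on the tool from outside, world axes, zero at the start; "wrist_torque": the same for the moment, N m; "opening": opening from 0.0 (shut) to 1.0 (fully open).
Only numpy, scipy, OpenCV 4.12 (cv2) and the standard library are available. Lean on these libraries where they do the work, as an engineer would, in place of code of your own. Each camera call takes 0.05 s, during which the arm holds its last target. There are 200 camera calls.

## Working session

There is one attempt and no reset: what is moved stays moved. The work goes in short steps, Python scripts to look and compute and a tool call to move; the robot and the scene stay as the last step left them, time stands still between calls to the robot, and variables do not carry over. Pictures are saved under pics/ and viewed, about 12 in all and at most 16, crops included, and the job is handed in when it is done.

Besides the shell and the picture viewer there is one more tool, called after "Emit:" as name([rows], argument=value, ...), one row to a line, values as JSON. servo_tool: Moves the arm, as the interface text tells. Its arguments: {"type":"object","properties":{"rows":{"type":"array","items":{"type":"array"}},"force":{"type":"number"}},"required":["rows"]}

```bash
mkdir -p pics; cat > h.py <<'E'
import numpy as np, cv2
from rig import sense, grab_frame, get_calibration, sign_off, boxes_of, trace
def toworld(c,p):
    T=np.linalg.inv(c["world_to_cam"]); return (T@np.r_[p,1])[:3]
def pix(c,P):
    q=(np.array(c["world_to_cam"])@np.r_[P,1])[:3]; u=np.array(c["intrinsics"])@q; return u[:2]/u[2]
def ray(c,u,z):
    T=np.linalg.inv(c["world_to_cam"]); d=T[:3,:3]@(np.linalg.inv(c["intrinsics"])@np.r_[u,1]); o=T[:3,3]
    return o+d*(z-o[2])/d[2]
E
python3 - <<'E'
from h import *
s=sense(); print(s["clock"],s["eef_pos"],s["tcp_rot"],s["opening"])
for n in["top","side"]:
    f=grab_frame(n); cv2.imwrite(f"pics/{n}0.png",f); c=get_calibration(n)
    T=np.linalg.inv(c["world_to_cam"]); print(n,T[:3,3].round(),T[:3,2].round(2))
    for t in["small_round_fitting","large_round_fitting","square_fitting","long_fitting","small_round_nest","large_round_nest","square_nest","long_nest","blank_a"]:
        for b in boxes_of(n,t):
            if b["conf"]>.25: print(n,t,round(b["conf"],2),toworld(c,b["centre"]).round(),pix(c,toworld(c,b["centre"])).round())
E
```

```text
0.0 [ 251.70436743 -571.57153837  230.55680589] [-3.14021683e+00  1.87296785e-06  4.14824026e-01] 0.9996880318847949
top [ 302.   74. 1351.] [ 0.15 -0.01 -0.99]
top large_round_fitting 0.81 [437. 199.  19.] [266. 221.]
top square_fitting 0.55 [471. -50.  12.] [361. 210.]
top long_fitting 0.62 [ 429. -186.    9.] [413. 227.]
top long_fitting 0.47 [ 658. -130.   18.] [392. 141.]
top small_round_nest 0.97 [506. 544.  20.] [134. 192.]
top small_round_nest 0.59 [540. 389.  16.] [195. 180.]
top small_round_nest 0.41 [463.  65.  43.] [318. 211.]
top large_round_nest 0.67 [659. 143.  17.] [290. 138.]
top large_round_nest 0.62 [345. -42.  19.] [358. 258.]
top square_nest 0.69 [ 658. -132.   20.] [393. 141.]
top long_nest 0.56 [ 522. -402.   17.] [496. 194.]
top blank_a 0.73 [ 359. -284.   54.] [456. 255.]
top blank_a 0.72 [347. 304.  56.] [221. 254.]
side [-225. 1133.  822.] [ 0.48 -0.7  -0.52]
side small_round_fitting 0.53 [453.  71.  24.] [338. 208.]
side large_round_fitting 0.82 [429. 209.  27.] [319. 230.]
side square_fitting 0.75 [461. -44.  15.] [355. 195.]
side square_fitting 0.45 [529. 394.  15.] [251. 253.]
side small_round_nest 0.76 [534. 394.  13.] [250. 253.]
side small_round_nest 0.75 [497. 547.  14.] [219. 288.]
side large_round_nest 0.88 [652. 145.  12.] [275. 202.]
side large_round_nest 0.64 [339. -43.  13.] [387. 207.]
side square_nest 0.61 [ 645. -135.   13.] [325. 170.]
side long_nest 0.66 [ 357. -286.   36.] [415. 171.]
side long_nest 0.6 [ 518. -405.   15.] [391. 153.]
side blank_a 0.61 [339. 315.  40.] [324. 256.]
```

View pics/top0.png

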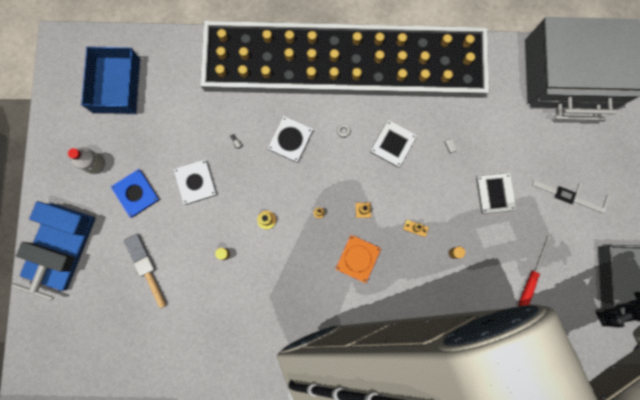

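View pics/side0.png

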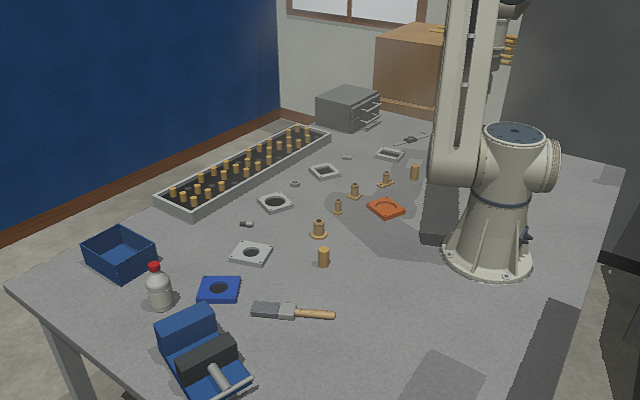

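The aluminium small round nest is at top px (195,182), and the blue one at (134,192) is its look-alike. The aluminium large round nest is at (290,138), and the orange one at (358,258) is its look-alike. The square nest is at (393,142) and the long nest at (496,192). The fittings are small (320,212), large (266,219), square (364,209) and long (416,228). The blanks at (222,254) and (457,253) have plain tops. I'll confirm this in one crop and fit outlines from both views.

```bash
cat > m.py <<'E'
from h import *
f=cv2.imread("pics/top0.png"); cv2.imwrite("pics/crop1.png",cv2.resize(f[110:280,100:520],None,fx=1.9,fy=1.9,interpolation=cv2.INTER_CUBIC))
c=get_calibration("top"); cs=get_calibration("side")
for n in["top","side"]:
  grab_frame(n); c=get_calibration(n)
  for t,h in[("small_round_fitting",24),("large_round_fitting",26),("square_fitting",8),("long_fitting",8),("small_round_nest",16),("large_round_nest",16),("square_nest",16),("long_nest",16)]:
    for b in trace(n,t):
        if b["conf"]<.3: continue
        m=b["mask"].astype(np.uint8); k,_=cv2.findContours(m,0,2); k=max(k,key=cv2.contourArea)[:,0].astype(float)
        w=np.array([ray(c,p,h)[:2] for p in k],np.float32); r=cv2.minAreaRect(w)
        print(n,t,round(b["conf"],2),np.round(r[0]),np.round(r[1]),round(r[2],1), "px",k.mean(0).round())
E
python3 m.py
```

```text
top large_round_fitting 0.83 [439. 198.] [47. 46.] 1.8 px [265. 220.]
top square_fitting 0.6 [471. -52.] [40. 42.] 1.2 px [361. 212.]
top long_fitting 0.59 [ 429. -190.] [61. 32.] 75.1 px [414. 228.]
top small_round_nest 0.96 [504. 546.] [105.  89.] 36.3 px [133. 193.]
top small_round_nest 0.92 [536. 390.] [104.  89.] 19.5 px [194. 181.]
top large_round_nest 0.76 [658. 143.] [ 91. 105.] 65.4 px [290. 140.]
top large_round_nest 0.59 [345. -40.] [ 86. 100.] 66.6 px [357. 258.]
top square_nest 0.96 [ 651. -130.] [ 88. 105.] 59.7 px [392. 143.]
top long_nest 0.93 [ 524. -401.] [102.  94.] 7.6 px [494. 194.]
side small_round_fitting 0.67 [462.  59.] [26. 97.] 33.1 px [338. 205.]
side large_round_fitting 0.8 [438. 200.] [ 44. 109.] 35.8 px [319. 227.]
side square_fitting 0.72 [478. -76.] [ 41. 103.] 21.1 px [353. 192.]
side long_fitting 0.43 [ 434. -221.] [ 37. 116.] 20.1 px [386. 179.]
side small_round_nest 0.63 [528. 397.] [106. 104.] 19.3 px [252. 254.]
side small_round_nest 0.59 [494. 552.] [102.  99.] 35.1 px [213. 291.]
side large_round_nest 0.76 [648. 152.] [ 89. 119.] 65.5 px [275. 204.]
side large_round_nest 0.58 [339. -32.] [ 99. 113.] 65.7 px [386. 209.]
side square_nest 0.93 [ 640. -120.] [ 96. 127.] 59.0 px [324. 173.]
side long_nest 0.64 [ 514. -392.] [104. 114.] 7.3 px [390. 155.]
```

View pics/crop1.png

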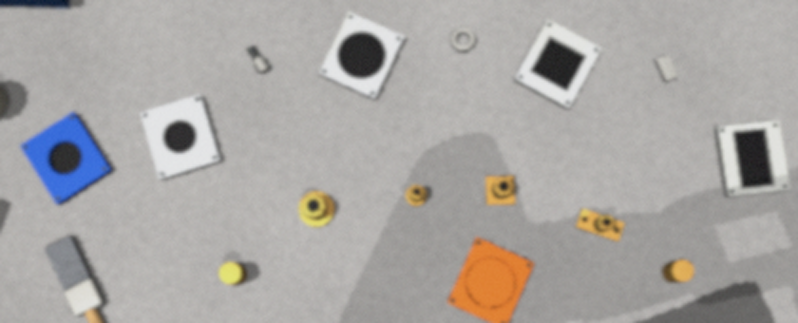

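The crop confirms it. The nests with white aluminium bodies are the real ones, and the fittings show feet and bores while the blanks are plain. I'll move above the long fitting first.

Emit:
servo_tool([
  [85,[40,-35,6],[0,0,0]],
  [85,[40,-35,6],[0,0,0]],
  [85,[40,-35,6],[0,0,0]],
  [85,[40,-35,6],[0,0,0]],
  [85,[40,-35,6],[0,0,0]],
  [85,[40,-35,6],[0,0,0]],
  [85,[40,-35,6],[0,0,0]],
  [85,[36,-32,8],[0,0,0]],
])

```text
clock: 2.9
eef_pos: [430.3, -189.6, 181.5]
tcp_rot: [3.141, -0.001, 0.415]
contact_force: [0.9, -1.1, 0.6]
opening: 0.992
```

```bash
cat > p.py <<'E'
from h import *
import sys
def plan(x,y,z,yaw_deg,n,op):
    """rows (tool axes) from the measured pose to a target with the tool down"""
    s=sense(); p=s["eef_pos"]; ya=np.degrees(s["tcp_rot"][2]); dt=(yaw_deg-ya+180)%360-180
    d=(np.array([x,y,z])-p)/n; rows=[]
    for i in range(n):
        a=np.radians(ya+dt*i/n); c,q=np.cos(a),np.sin(a)
        rows.append([op,[round(float(v)) if n>1 else round(float(v),1) for v in(c*d[0]+q*d[1],q*d[0]-c*d[1],-d[2])],[0,0,round(float(-dt/n),1)]])
    print("t",s["clock"],p.round(1),"yaw",round(ya,1),"rp",np.degrees(s["tcp_rot"][:2]).round(2),"op",round(s["opening"]*85.4,1)); print(str(rows).replace(" ",""))
if __name__=="__main__":
    a=list(map(float,sys.argv[1:7])); plan(*a[:4],int(a[4]),int(a[5]))
E
python3 - <<'E'
from h import *
s=sense(); print(s["clock"],s["eef_pos"].round(1),s["tcp_rot"].round(3))
f=grab_frame("wrist"); c=get_calibration("wrist"); cv2.imwrite("pics/w1.png",f)
T=np.linalg.inv(c["world_to_cam"]); print(T[:3,3].round(),T.round(2)[:3,:3])
for t in["long_fitting","square_fitting","small_round_fitting","blank_a"]:
    for b in boxes_of("wrist",t):
        if b["conf"]>.3: print(t,round(b["conf"],2),toworld(c,b["centre"]).round(),pix(c,toworld(c,b["centre"])).round())
E
```

```text
2.9 [ 430.3 -189.6  181.5] [ 3.141e+00 -1.000e-03  4.150e-01]
[ 502. -156.  322.] [[ 0.4  -0.87 -0.27]
 [-0.92 -0.39 -0.12]
 [-0.    0.3  -0.95]]
long_fitting 0.82 [ 434. -184.    6.] [315. 176.]
square_fitting 0.75 [474. -62.  12.] [207.  82.]
small_round_fitting 0.76 [468.  60.  29.] [51. 23.]
blank_a 0.79 [ 373. -279.   45.] [381. 282.]
```

View pics/w1.png

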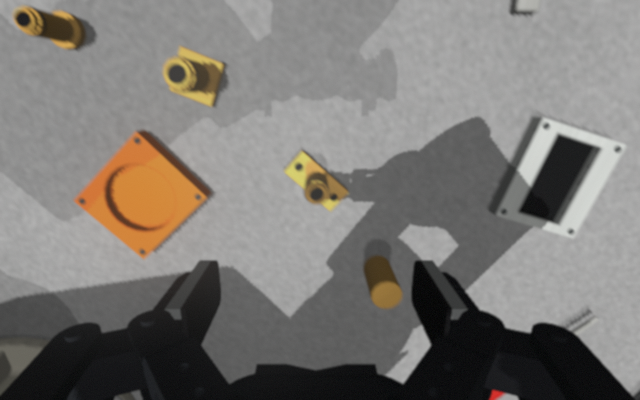

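Wrist view: the long fitting's foot is centred at (317,181) with its bore at (318,194). The square bore is at (180,73) and the small bore at (25,19). The orange look-alike is at (145,195), a blank at (381,285), and the long nest is at (562,178).

```bash
python3 - <<'E'
from h import *
c=get_calibration("wrist"); ct=get_calibration("top")
R=lambda u,z: ray(c,u,z)[:2].round(1)
print("long foot",[R(u,8) for u in[(302,151),(285,178),(350,188),(333,209),(317,181)]],"bore",R((318,194),50))
print("nest",[R(u,16) for u in[(542,118),(625,149),(573,237),(498,213)]])
print("sq bore",R((180,73),50),"foot",[R(u,8) for u in[(180,47),(225,63),(210,105),(165,86)]])
print("small bore",R((25,19),48),"blank top",R((387,294),55))
# two-view height of the long and square barrel tops, long nest centre
def tri(u1,u2):
    A=[];b=[]
    for C,u in((c,u1),(ct,u2)):
        P=np.array(C["intrinsics"])@np.array(C["world_to_cam"])[:3]
        for i in(0,1): r=P[i]-u[i]*P[2]; r/=np.linalg.norm(r[:3]); A.append(r[:3]); b.append(-r[3])
    return np.linalg.lstsq(np.array(A),np.array(b),rcond=None)[0].round(1)
cr=lambda u:(100+u[0]/1.9,110+u[1]/1.9)
print("tri long",tri((318,194),cr((606,224))),"sq",tri((180,73),cr((504,187))),"small",tri((25,19),cr((418,190))),"nest",tri((560,178),cr((753,158))))
E
```

```text
long foot [array([ 449.6, -169.3]), array([ 418.7, -164.5]), array([ 435.1, -226.8]), array([ 408.6, -220.6]), array([ 428.5, -194.2])] bore [ 427.9 -195.3]
nest [array([ 565.4, -355.1]), array([ 573.1, -441.9]), array([ 481.1, -452.2]), array([ 472.4, -369.1])]
sq bore [473.8 -58.7] foot [array([490.1, -36.8]), array([493.7, -76.8]), array([454.4, -75.9]), array([453.8, -33.8])]
small bore [463.3  58.2] blank top [ 366.6 -292.5]
tri long [ 425.2 -195.7   38.7] sq [472.6 -56.4  43.3] small [464.2  58.8  47.2] nest [ 525.  -404.9   13.6]
```

Emit:
servo_tool([
  [70,[-4,4,40],[0,0,0]],
  [70,[0,0,45],[0,0,0]],
  [70,[0,0,45],[0,0,0]],
  [70,[0,0,25],[0,0,0]],
  [70,[0,0,10],[0,0,0]],
  [15,[0,0,0],[0,0,0]],
  [15,[0,0,0],[0,0,0]],
  [15,[0,0,0],[0,0,0]],
], force=50)

```text
clock: 4.15
eef_pos: [428.0, -196.8, 17.5]
tcp_rot: [3.14, -0.001, 0.415]
contact_force: [-1.6, -0.3, 5.7]
opening: 0.242
```

Emit:
servo_tool([
  [15,[0,0,0],[0,0,0]],
  [15,[0,0,0],[0,0,0]],
  [15,[0,0,0],[0,0,0]],
])

```text
clock: 4.53
eef_pos: [428.0, -196.8, 17.5]
tcp_rot: [3.14, -0.001, 0.415]
contact_force: [-1.7, -1.5, 6.4]
opening: 0.239
```

```bash
sed -i 's/round(float(v)) if/round(float(v),1) if/' p.py; python3 p.py 523 -404.5 110 -44.2 8 15
```

```text
t 4.525 [ 428.  -196.8   17.5] yaw 23.8 rp [ 1.7992e+02 -6.0000e-02] op 20.4
[[15,[0.4,28.5,-11.6],[0,0,8.5]],[15,[4.6,28.2,-11.6],[0,0,8.5]],[15,[8.7,27.2,-11.6],[0,0,8.5]],[15,[12.6,25.6,-11.6],[0,0,8.5]],[15,[16.3,23.4,-11.6],[0,0,8.5]],[15,[19.6,20.8,-11.6],[0,0,8.5]],[15,[22.4,17.7,-11.6],[0,0,8.5]],[15,[24.8,14.2,-11.6],[0,0,8.5]]]
```

Emit:
servo_tool([
  [15,[0,0,-25],[0,0,0]],
  [15,[0,0,-45],[0,0,0]],
  [15,[0,0,-25],[0,0,0]],
])

```text
clock: 4.9
eef_pos: [428.2, -196.8, 113.9]
tcp_rot: [3.139, -0.002, 0.415]
contact_force: [0.4, -0.1, -2.0]
opening: 0.239
```

Emit:
servo_tool([
  [15,[0.5,28.5,0],[0,0,8.5]],
  [15,[4.5,28,0],[0,0,8.5]],
  [15,[8.5,27,0],[0,0,8.5]],
  [15,[12.5,25.5,0],[0,0,8.5]],
  [15,[16.5,23.5,0],[0,0,8.5]],
  [15,[19.5,21,0],[0,0,8.5]],
  [15,[22.5,17.5,0],[0,0,8.5]],
  [15,[25,14,0],[0,0,8.5]],
])

```text
clock: 5.9
eef_pos: [522.6, -404.6, 112.0]
tcp_rot: [-3.142, -0.001, -0.777]
contact_force: [0.5, 0.5, -2.5]
opening: 0.239
```

```bash
python3 p.py 523 -404.5 24 -44.2 3 15; python3 - <<'E'
from h import *
f=grab_frame("wrist"); cv2.imwrite("pics/w2.png",f); c=get_calibration("wrist"); print(pix(c,[523,-404.5,16]),pix(c,[523,-404.5,6]))
for b in boxes_of("wrist","long_nest"): print(b["conf"],toworld(c,b["centre"]).round())
E
```

```text
t 5.9 [ 522.6 -404.6  112. ] yaw -44.5 rp [-1.8e+02 -3.0e-02] op 20.4
[[15,[0.1,-0.1,29.3],[0,0,-0.1]],[15,[0.1,-0.1,29.3],[0,0,-0.1]],[15,[0.1,-0.1,29.3],[0,0,-0.1]]]
[313.42492711 209.08360457] [313.51271274 205.02821755]
0.66 [ 540. -425.   18.]
```

View pics/w2.png

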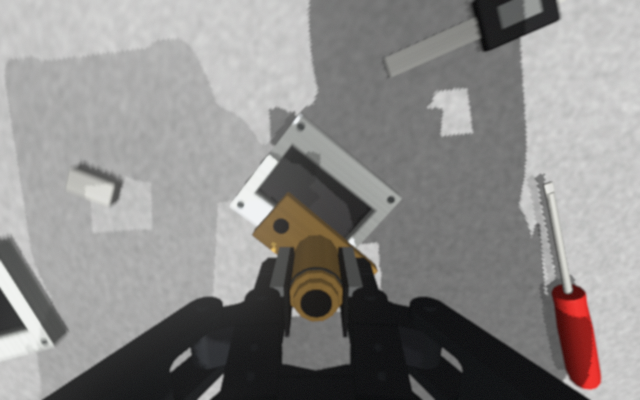

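The foot lies parallel to the pocket. The nest's corners at (230,205) and (400,200) put its centre near (315,204), against a predicted (313,209), so it fits. I'll lower and release.

Emit:
servo_tool([
  [15,[0,0,35],[0,0,0]],
  [15,[0,0,35],[0,0,0]],
  [15,[0,0,12],[0,0,0]],
  [15,[0,0,4],[0,0,0]],
  [15,[0,0,2.5],[0,0,0]],
  [15,[0,0,0],[0,0,0]],
])

```text
clock: 6.75
eef_pos: [522.8, -404.2, 23.8]
tcp_rot: [-3.141, -0.001, -0.772]
contact_force: [1.0, 0.2, -1.6]
opening: 0.24
```

Emit:
servo_tool([
  [45,[0,0,0],[0,0,0]],
  [45,[0,0,0],[0,0,0]],
  [45,[0,0,0],[0,0,0]],
  [45,[0,0,-20],[0,0,0]],
  [70,[0,0,-45],[0,0,0]],
  [70,[0,0,-45],[0,0,0]],
])

```text
clock: 7.5
eef_pos: [522.3, -403.9, 135.2]
tcp_rot: [-3.142, -0.0, -0.772]
contact_force: [-0.2, -0.0, 0.5]
opening: 0.823
```

```bash
python3 p.py 460 -80 170 10 8 70; python3 - <<'E'
from h import *
f=grab_frame("wrist"); cv2.imwrite("pics/w3.png",f); c=get_calibration("wrist"); print(pix(c,[523,-404.5,56]))
E
```

```text
t 7.5 [ 522.3 -403.9  135.2] yaw -44.2 rp [-1.8e+02 -2.0e-02] op 70.2
[[70,[-33.8,-23.6,-4.4],[0,0,-6.8]],[70,[-30.8,-27.4,-4.4],[0,0,-6.8]],[70,[-27.4,-30.8,-4.4],[0,0,-6.8]],[70,[-23.5,-33.9,-4.4],[0,0,-6.8]],[70,[-19.4,-36.4,-4.4],[0,0,-6.8]],[70,[-14.9,-38.4,-4.4],[0,0,-6.8]],[70,[-10.3,-39.9,-4.4],[0,0,-6.8]],[70,[-5.5,-40.9,-4.4],[0,0,-6.8]]]
[315.93649432 212.88823287]
```

View pics/w3.png

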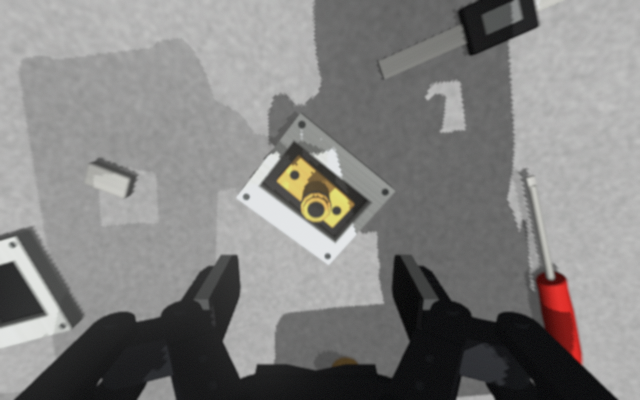

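The long fitting sits centred in its pocket, with its foot at (317,190) and bore at (315,207). On to the square fitting.

Emit:
servo_tool([
  [70,[-34,-23.5,-5],[0,0,-6.8]],
  [70,[-31,-27.5,-5],[0,0,-6.8]],
  [70,[-27.5,-31,-5],[0,0,-6.8]],
  [70,[-23.5,-34,-5],[0,0,-6.8]],
  [70,[-19.5,-36.5,-5],[0,0,-6.8]],
  [70,[-15,-38.5,-5],[0,0,-6.8]],
  [70,[-10.5,-40,-5],[0,0,-6.8]],
  [70,[-5.5,-41,-5],[0,0,-6.8]],
])

```text
clock: 8.55
eef_pos: [458.9, -77.8, 174.1]
tcp_rot: [3.141, -0.002, 0.181]
contact_force: [0.5, 0.4, 0.6]
opening: 0.822
```

```bash
python3 p.py 473 -58 17.5 10 5 70;  python3 - <<'E'
from h import *
f=grab_frame("wrist"); cv2.imwrite("pics/w4.png",f); c=get_calibration("wrist"); print(pix(c,[473,-58,50]),pix(c,[655,-131,16]))
np.save("c4.npy",c["world_to_cam"])
E
```

```text
t 8.55 [458.9 -77.8 174.1] yaw 10.4 rp [ 1.7997e+02 -1.0000e-01] op 70.2
[[70,[3.5,-3.4,31.3],[0,0,0.1]],[70,[3.5,-3.4,31.3],[0,0,0.1]],[70,[3.5,-3.4,31.3],[0,0,0.1]],[70,[3.5,-3.4,31.3],[0,0,0.1]],[70,[3.5,-3.4,31.3],[0,0,0.1]]]
[298.52908962 171.84254147] [434.9044989  -48.99130527]
```

View pics/w4.png

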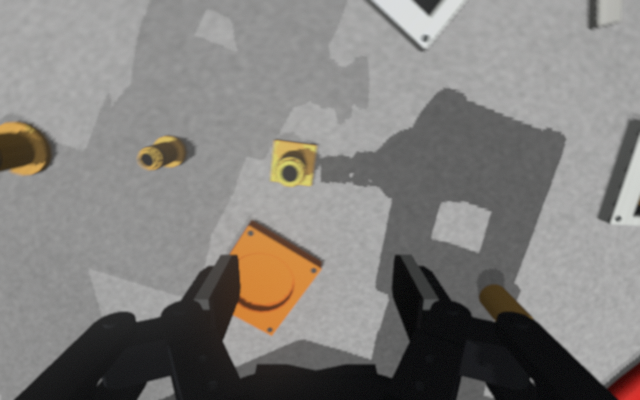

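```bash
python3 - <<'E'
from h import *
c=get_calibration("wrist")
R=lambda u,z: ray(c,u,z)[:2].round(1)
print("sq bore",R((290,171),50),"foot",[R(u,8) for u in[(273,141),(318,145),(313,187),(270,183)]],"small",R((149,157),48))
E
python3 p.py 473 -54 17.5 10 5 70
```

```text
sq bore [472.4 -51. ] foot [array([487.7, -29.4]), array([491.8, -70.8]), array([451.5, -73.6]), array([447.7, -32.4])] small [462.1  63.8]
t 8.6 [457.6 -74.5 174.4] yaw 10.7 rp [-1.7991e+02 -5.0000e-02] op 69.9
[[70,[3.8,-3.5,31.4],[0,0,0.1]],[70,[3.8,-3.5,31.4],[0,0,0.1]],[70,[3.8,-3.5,31.4],[0,0,0.1]],[70,[3.8,-3.5,31.4],[0,0,0.1]],[70,[3.8,-3.5,31.4],[0,0,0.1]]]
```

Emit:
servo_tool([
  [70,[6,-6,40],[0,0,0]],
  [70,[6,-6,40],[0,0,0]],
  [70,[6.5,-6,40],[0,0,0]],
  [70,[0,0,25],[0,0,0]],
  [70,[0,0,12],[0,0,0]],
  [70,[0,0,0],[0,0,0]],
  [20,[0,0,0],[0,0,0]],
  [20,[0,0,0],[0,0,0]],
])

```text
clock: 9.6
eef_pos: [474.7, -58.2, 16.8]
tcp_rot: [3.141, -0.002, 0.177]
contact_force: [0.2, 0.6, -0.2]
opening: 0.403
```

Emit:
servo_tool([
  [20,[0,0,0],[0,0,0]],
  [20,[0,0,0],[0,0,0]],
])

```text
clock: 9.85
eef_pos: [474.6, -58.0, 16.8]
tcp_rot: [3.141, -0.001, 0.177]
contact_force: [-1.2, 1.1, 10.2]
opening: 0.286
```

```bash
python3 p.py 653 -131 17 -24.5 6 20
```

```text
t 9.85 [474.6 -58.   16.8] yaw 10.2 rp [ 1.7998e+02 -7.0000e-02] op 24.4
[[20,[27.1,17.2,-0.0],[0,0,5.8]],[20,[28.7,14.4,-0.0],[0,0,5.8]],[20,[30.0,11.4,-0.0],[0,0,5.8]],[20,[31.0,8.4,-0.0],[0,0,5.8]],[20,[31.7,5.2,-0.0],[0,0,5.8]],[20,[32.1,2.0,-0.0],[0,0,5.8]]]
```

Emit:
servo_tool([
  [20,[0,0,-25],[0,0,0]],
  [20,[0,0,-45],[0,0,0]],
  [20,[0,0,-25],[0,0,0]],
])

```text
clock: 10.22
eef_pos: [474.5, -58.1, 112.8]
tcp_rot: [3.141, -0.002, 0.177]
contact_force: [0.0, 0.4, -1.9]
opening: 0.291
```

Emit:
servo_tool([
  [20,[27,17,0],[0,0,5.8]],
  [20,[28.5,14.5,0],[0,0,5.8]],
  [20,[30,11.5,0],[0,0,5.8]],
  [20,[31,8.5,0],[0,0,5.8]],
  [20,[31.5,5,0],[0,0,5.8]],
  [20,[32,2,0],[0,0,5.8]],
  [20,[0,0,0],[0,0,0]],
  [20,[0,0,0],[0,0,0]],
])

```text
clock: 11.22
eef_pos: [650.6, -130.8, 110.3]
tcp_rot: [3.141, 0.002, -0.429]
contact_force: [-0.7, -0.4, -3.3]
opening: 0.29
```

```bash
python3 p.py 653 -131 22.5 -24.8 3 20; python3 - <<'E'
from h import *
f=grab_frame("wrist"); cv2.imwrite("pics/w5.png",f); c=get_calibration("wrist"); print(pix(c,[653,-131,16]),pix(c,[653,-131,6]),pix(c,[663,-131,16]),pix(c,[653,-121,16]))
E
```

```text
t 11.225 [ 650.6 -130.8  110.3] yaw -24.6 rp [1.7998e+02 1.0000e-01] op 24.7
[[20,[0.8,-0.3,29.3],[0,0,0.1]],[20,[0.8,-0.3,29.3],[0,0,0.1]],[20,[0.8,-0.3,29.3],[0,0,0.1]]]
[313.83018983 201.45238087] [313.90315157 197.54569662] [308.1656148 189.7199805] [301.72666597 206.74364981]
```

View pics/w5.png

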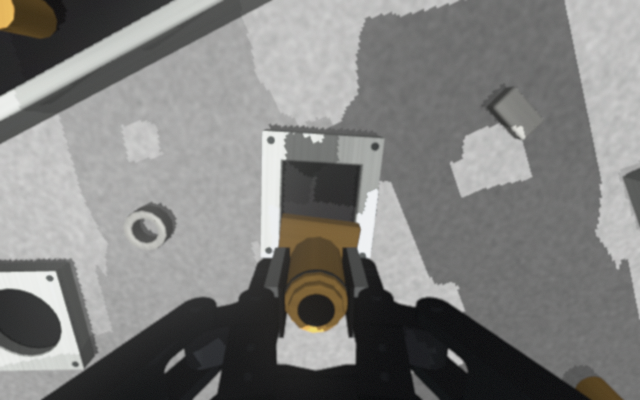

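The nest's block spans u 264–383 and v 131–260, so its centre is near (320,194), about 5 mm off my estimate. I'll correct to about (655,-136) and lower.

Emit:
servo_tool([
  [20,[6,2.5,30],[0,0,0]],
  [20,[0,0,30],[0,0,0]],
  [20,[0,0,10],[0,0,0]],
  [20,[0,0,0],[0,0,0]],
])

```text
clock: 11.78
eef_pos: [655.4, -135.5, 40.6]
tcp_rot: [3.141, 0.001, -0.43]
contact_force: [-0.0, 0.3, -2.8]
opening: 0.288
```

```bash
python3 p.py 655 -135.5 22.5 -24.8 3 20; python3 - <<'E'
from h import *
f=grab_frame("wrist"); cv2.imwrite("pics/w6.png",f[100:340,180:480]); c=get_calibration("wrist")
E
```

```text
t 11.775 [ 655.4 -135.5   40.6] yaw -24.6 rp [1.7998e+02 7.0000e-02] op 24.6
[[20,[-0.1,0.0,6.0],[0,0,0.1]],[20,[-0.1,0.0,6.0],[0,0,0.1]],[20,[-0.1,0.0,6.0],[0,0,0.1]]]
```

View pics/w6.png

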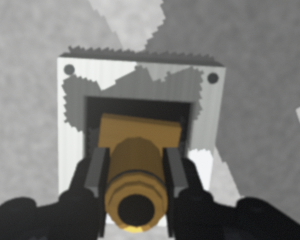

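The foot (crop u 100–181) is centred over the pocket (84–196). I'll lower and release.

Emit:
servo_tool([
  [20,[0,0,12],[0,0,0]],
  [20,[0,0,5],[0,0,0]],
  [20,[0,0,1],[0,0,0]],
  [20,[0,0,0],[0,0,0]],
])

```text
clock: 12.32
eef_pos: [656.1, -135.8, 23.0]
tcp_rot: [-3.142, -0.0, -0.43]
contact_force: [-0.9, 0.1, -0.6]
opening: 0.289
```

Emit:
servo_tool([
  [50,[0,0,0],[0,0,0]],
  [50,[0,0,0],[0,0,0]],
  [50,[0,0,0],[0,0,0]],
  [50,[0,0,-20],[0,0,0]],
  [70,[0,0,-45],[0,0,0]],
  [70,[0,0,-45],[0,0,0]],
  [70,[0,0,-30],[0,0,0]],
  [70,[0,0,0],[0,0,0]],
])

```text
clock: 13.32
eef_pos: [658.1, -136.2, 167.3]
tcp_rot: [-3.14, -0.006, -0.43]
contact_force: [0.0, -0.0, -1.1]
opening: 0.815
```

```bash
python3 p.py 440 100 165 0 7 70; python3 - <<'E'
from h import *
f=grab_frame("wrist"); cv2.imwrite("pics/w7.png",f); c=get_calibration("wrist"); print(pix(c,[655,-135.5,56]),pix(c,[655,-135.5,16]))
E
```

```text
t 13.325 [ 658.1 -136.2  167.3] yaw -24.6 rp [-179.92   -0.37] op 69.6
[[70,[-42.4,-17.7,0.3],[0,0,-3.5]],[70,[-41.2,-20.3,0.3],[0,0,-3.5]],[70,[-39.9,-22.7,0.3],[0,0,-3.5]],[70,[-38.4,-25.2,0.3],[0,0,-3.5]],[70,[-36.8,-27.5,0.3],[0,0,-3.5]],[70,[-35.1,-29.7,0.3],[0,0,-3.5]],[70,[-33.2,-31.8,0.3],[0,0,-3.5]]]
[315.54090238 201.82818618] [315.6218713  188.65131856]
```

View pics/w7.png

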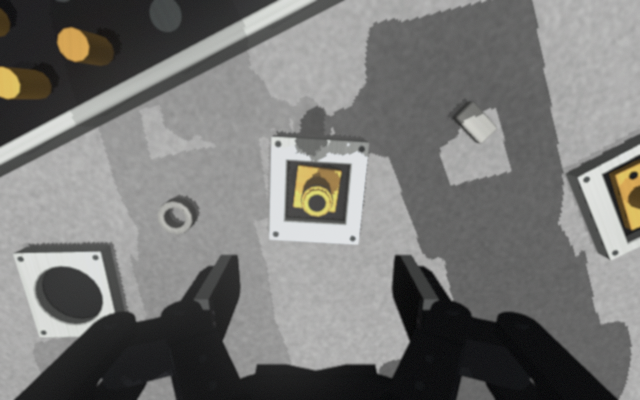

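The square fitting is seated and centred, with its bore at (318,200) and the pocket centred at (317,191). Next come the round fittings. I'll stop where both are in view.

Emit:
servo_tool([
  [70,[-42.5,-17.5,0],[0,0,-3.5]],
  [70,[-41,-20.5,0],[0,0,-3.5]],
  [70,[-40,-22.5,0],[0,0,-3.5]],
  [70,[-38.5,-25,0],[0,0,-3.5]],
  [70,[-37,-27.5,0],[0,0,-3.5]],
  [70,[-35,-29.5,0],[0,0,-3.5]],
  [70,[-33,-32,0],[0,0,-3.5]],
  [70,[0,0,0],[0,0,0]],
])

```text
clock: 14.38
eef_pos: [435.2, 101.7, 161.9]
tcp_rot: [3.141, 0.003, 0.001]
contact_force: [-0.0, 0.6, -0.4]
opening: 0.822
```

Emit:
servo_tool([
  [70,[0,0,0],[0,0,0]],
  [70,[0,0,0],[0,0,0]],
])

```text
clock: 14.62
eef_pos: [438.7, 99.8, 162.6]
tcp_rot: [3.141, 0.0, -0.004]
contact_force: [0.3, 0.7, 0.4]
opening: 0.819
```

```bash
python3 p.py 463 62 17.5 0 4 60; python3 - <<'E'
from h import *
s=sense(); f=grab_frame("wrist"); cv2.imwrite("pics/w8.png",f); c=get_calibration("wrist"); np.save("c8.npy",c["world_to_cam"])
print(s["eef_pos"].round(1),pix(c,[463,62,48]),pix(c,[437,199,52]))
for t in["small_round_fitting","large_round_fitting"]:
    for b in boxes_of("wrist",t):
        if b["conf"]>.4: print(t,round(b["conf"],2),toworld(c,b["centre"]).round())
E
```

```text
t 14.625 [438.7  99.8 162.6] yaw -0.2 rp [179.99   0.  ] op 70.0
[[60,[6.1,9.4,36.3],[0,0,-0.1]],[60,[6.1,9.4,36.3],[0,0,-0.1]],[60,[6.1,9.4,36.3],[0,0,-0.1]],[60,[6.1,9.5,36.3],[0,0,-0.1]]]
[438.7  99.8 162.6] [362.67932794 166.72317999] [190.24520653 200.59648463]
small_round_fitting 0.94 [466.  62.  43.]
large_round_fitting 0.66 [443. 192.  36.]
```

View pics/w8.png

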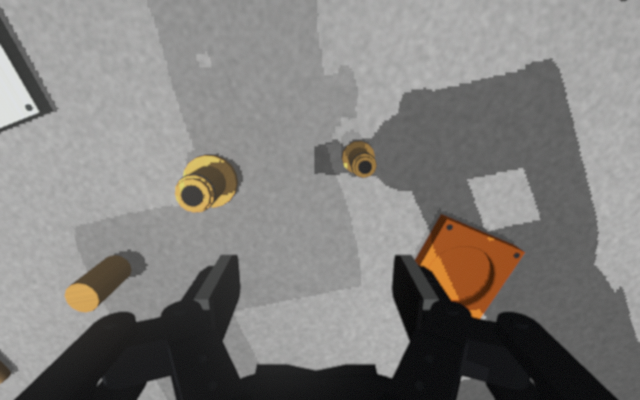

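Small bore (365,166) matches its prediction (363,167). The large bore (193,195) gives about (441,197). I'll grasp the small fitting.

Emit:
servo_tool([
  [60,[12,20,30],[0,0,0]],
  [60,[12.5,19,35],[0,0,0]],
  [60,[0,0,40],[0,0,0]],
  [60,[0,0,28],[0,0,0]],
  [60,[0,0,12],[0,0,0]],
  [60,[0,0,0],[0,0,0]],
  [14,[0,0,0],[0,0,0]],
  [14,[0,0,0],[0,0,0]],
])

```text
clock: 15.78
eef_pos: [463.3, 61.5, 18.8]
tcp_rot: [-3.141, -0.002, -0.002]
contact_force: [0.8, 0.5, -0.2]
opening: 0.286
```

Emit:
servo_tool([
  [14,[0,0,0],[0,0,0]],
  [14,[0,0,0],[0,0,0]],
  [14,[0,0,0],[0,0,0]],
])

```text
clock: 16.15
eef_pos: [463.3, 61.5, 18.9]
tcp_rot: [-3.141, -0.002, -0.002]
contact_force: [-1.0, -1.1, 6.5]
opening: 0.218
```

```bash
python3 p.py 535 391 17 0 8 14
```

```text
t 16.15 [463.3  61.5  18.9] yaw -0.1 rp [-1.7999e+02 -1.1000e-01] op 18.6
[[14,[8.9,-41.2,0.2],[0,0,-0.0]],[14,[8.9,-41.2,0.2],[0,0,-0.0]],[14,[8.9,-41.2,0.2],[0,0,-0.0]],[14,[8.9,-41.2,0.2],[0,0,-0.0]],[14,[8.9,-41.2,0.2],[0,0,-0.0]],[14,[8.9,-41.2,0.2],[0,0,-0.0]],[14,[8.9,-41.2,0.2],[0,0,-0.0]],[14,[9.0,-41.2,0.2],[0,0,-0.0]]]
```

Emit:
servo_tool([
  [14,[0,0,-25],[0,0,0]],
  [14,[0,0,-45],[0,0,0]],
  [14,[0,0,-25],[0,0,0]],
])

```text
clock: 16.52
eef_pos: [463.3, 61.5, 115.2]
tcp_rot: [-3.141, -0.003, -0.002]
contact_force: [-0.2, 0.6, -1.8]
opening: 0.213
```

Emit:
servo_tool([
  [14,[9,-41,0],[0,0,0]],
  [14,[9,-41,0],[0,0,0]],
  [14,[9,-41,0],[0,0,0]],
  [14,[9,-41,0],[0,0,0]],
  [14,[9,-41,0],[0,0,0]],
  [14,[9,-41,0],[0,0,0]],
  [14,[9,-41,0],[0,0,0]],
  [14,[9,-42,0],[0,0,0]],
])

```text
clock: 17.52
eef_pos: [535.3, 391.5, 113.3]
tcp_rot: [-3.141, -0.0, -0.002]
contact_force: [-0.4, 0.3, -0.8]
opening: 0.216
```

Emit:
servo_tool([
  [14,[0,0,0],[0,0,0]],
  [14,[0,0,0],[0,0,0]],
  [14,[0,0,0],[0,0,0]],
])

```text
clock: 17.9
eef_pos: [535.0, 389.1, 112.9]
tcp_rot: [3.141, 0.0, -0.003]
contact_force: [-0.0, -0.3, -2.6]
opening: 0.215
```

```bash
python3 p.py 535 391 24.5 0 3 14; python3 - <<'E'
from h import *
f=grab_frame("wrist"); cv2.imwrite("pics/w9.png",f); c=get_calibration("wrist"); print(pix(c,[535,391,16]),pix(c,[535,391,6]),pix(c,[545,391,16]),pix(c,[535,401,16]))
E
```

```text
t 17.9 [535.  389.1 112.9] yaw -0.2 rp [1.7997e+02 3.0000e-02] op 18.4
[[14,[0.0,-0.6,29.5],[0,0,-0.1]],[14,[0.0,-0.6,29.5],[0,0,-0.1]],[14,[0.0,-0.6,29.5],[0,0,-0.1]]]
[312.08116787 203.48294982] [312.21655416 199.56773267] [311.98381468 190.74281717] [298.85472339 203.53249586]
```

View pics/w9.png

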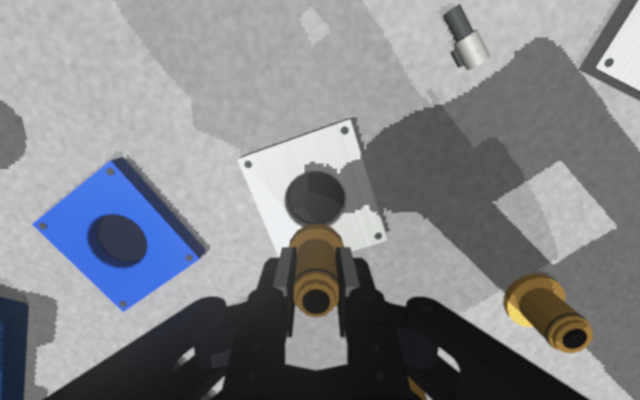

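The aluminium nest's pocket is centred at (316,198) against a predicted (312,203), so I'll shift about +3.5 mm in x and lower.

Emit:
servo_tool([
  [14,[3.5,0,30],[0,0,0]],
  [14,[0,0,35],[0,0,0]],
  [14,[0,0,15],[0,0,0]],
  [14,[0,0,6],[0,0,0]],
  [14,[0,0,1.5],[0,0,0]],
  [14,[0,0,0],[0,0,0]],
  [14,[0,0,0],[0,0,0]],
])

```text
clock: 18.82
eef_pos: [539.2, 390.6, 26.2]
tcp_rot: [-3.141, -0.001, -0.002]
contact_force: [0.0, -0.7, -1.1]
opening: 0.218
```

Emit:
servo_tool([
  [45,[0,0,0],[0,0,0]],
  [45,[0,0,0],[0,0,0]],
  [45,[0,0,0],[0,0,0]],
  [45,[0,0,-20],[0,0,0]],
  [75,[0,0,-45],[0,0,0]],
  [75,[0,0,-45],[0,0,0]],
  [75,[0,0,-30],[0,0,0]],
  [75,[0,0,0],[0,0,0]],
])

```text
clock: 19.82
eef_pos: [540.5, 391.4, 169.8]
tcp_rot: [-3.138, -0.005, -0.002]
contact_force: [0.2, 0.8, 0.6]
opening: 0.877
```

```bash
python3 p.py 441 197 150 0 6 75; python3 - <<'E'
from h import *
f=grab_frame("wrist"); cv2.imwrite("pics/w10.png",f); c=get_calibration("wrist"); print(pix(c,[538,389,54]),pix(c,[441,197,52]))
R=lambda u,z: ray(c,u,z)[:2].round(1)
E
```

```text
t 19.825 [540.5 391.4 169.8] yaw -0.1 rp [-179.78   -0.31] op 74.9
[[75,[-16.5,32.4,3.3],[0,0,-0.0]],[75,[-16.5,32.4,3.3],[0,0,-0.0]],[75,[-16.5,32.4,3.3],[0,0,-0.0]],[75,[-16.5,32.4,3.3],[0,0,-0.0]],[75,[-16.6,32.4,3.3],[0,0,-0.0]],[75,[-16.6,32.4,3.3],[0,0,-0.0]]]
[317.07613692 199.11004617] [531.51519192 301.50045065]
```

View pics/w10.png

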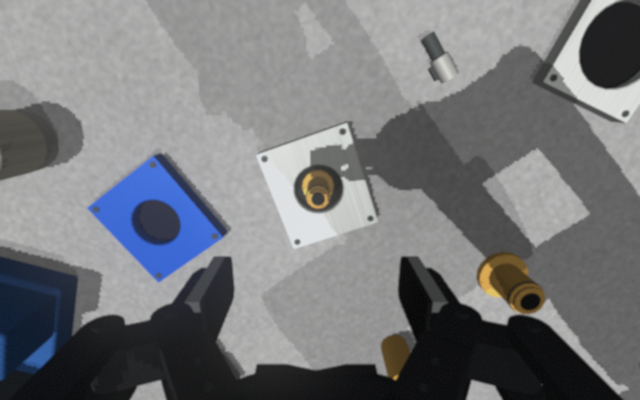

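The small fitting is upright in its pocket at (318,190). The large fitting's bore (529,299) matches its prediction within 3 px. I'll grasp it next.

Emit:
servo_tool([
  [75,[-16.5,32,4],[0,0,0]],
  [75,[-16.5,32,4],[0,0,0]],
  [75,[-16.5,32,4],[0,0,0]],
  [75,[-16.5,32,4],[0,0,0]],
  [75,[-16,32.5,4],[0,0,0]],
  [75,[-16,32.5,4],[0,0,0]],
  [75,[0,0,0],[0,0,0]],
  [75,[0,0,0],[0,0,0]],
])

```text
clock: 20.88
eef_pos: [440.7, 197.7, 141.2]
tcp_rot: [-3.141, -0.0, -0.003]
contact_force: [-0.8, -0.4, -0.6]
opening: 0.88
```

```bash
python3 p.py 442 198 18.5 0 4 75
```

```text
t 20.875 [440.7 197.7 141.2] yaw -0.2 rp [-1.7999e+02 -1.0000e-02] op 75.2
[[75,[0.3,-0.1,30.7],[0,0,-0.0]],[75,[0.3,-0.1,30.7],[0,0,-0.0]],[75,[0.3,-0.1,30.7],[0,0,-0.0]],[75,[0.3,-0.1,30.7],[0,0,-0.0]]]
```

Emit:
servo_tool([
  [75,[1,0,40],[0,0,0]],
  [75,[0,0,45],[0,0,0]],
  [75,[0,0,26],[0,0,0]],
  [75,[0,0,11],[0,0,0]],
  [75,[0,0,0],[0,0,0]],
  [25,[0,0,0],[0,0,0]],
  [25,[0,0,0],[0,0,0]],
  [25,[0,0,0],[0,0,0]],
])

```text
clock: 21.88
eef_pos: [442.0, 197.7, 20.4]
tcp_rot: [-3.141, -0.002, -0.002]
contact_force: [-1.5, -1.2, 7.6]
opening: 0.359
```

Emit:
servo_tool([
  [25,[0,0,0],[0,0,0]],
  [25,[0,0,0],[0,0,0]],
  [25,[0,0,-25],[0,0,0]],
  [25,[0,0,-45],[0,0,0]],
  [25,[0,0,-25],[0,0,0]],
])

```text
clock: 22.5
eef_pos: [441.9, 197.6, 116.5]
tcp_rot: [-3.141, -0.002, -0.002]
contact_force: [0.4, 0.2, -2.4]
opening: 0.357
```

```bash
python3 p.py 657 142 112 0 6 25
```

```text
t 22.5 [441.9 197.6 116.5] yaw -0.1 rp [-1.7995e+02 -1.2000e-01] op 30.5
[[25,[35.9,9.2,0.7],[0,0,-0.0]],[25,[35.9,9.2,0.7],[0,0,-0.0]],[25,[35.9,9.2,0.7],[0,0,-0.0]],[25,[35.9,9.2,0.7],[0,0,-0.0]],[25,[35.9,9.2,0.7],[0,0,-0.0]],[25,[35.9,9.3,0.7],[0,0,-0.0]]]
```

Emit:
servo_tool([
  [25,[36,9,0],[0,0,0]],
  [25,[36,9,0],[0,0,0]],
  [25,[36,9,0],[0,0,0]],
  [25,[36,9.5,0],[0,0,0]],
  [25,[36,9.5,0],[0,0,0]],
  [25,[35,9.5,0],[0,0,0]],
  [25,[0,0,0],[0,0,0]],
  [25,[0,0,0],[0,0,0]],
])

```text
clock: 23.5
eef_pos: [655.1, 141.3, 113.9]
tcp_rot: [3.141, 0.002, -0.003]
contact_force: [-0.5, -0.2, -2.6]
opening: 0.357
```

```bash
python3 p.py 657 142 26 0 3 25; python3 - <<'E'
from h import *
f=grab_frame("wrist"); cv2.imwrite("pics/w11.png",f); c=get_calibration("wrist"); print(pix(c,[657,142,16]),pix(c,[657,142,6]),pix(c,[667,142,16]),pix(c,[657,152,16]))
E
```

```text
t 23.5 [655.1 141.3 113.9] yaw -0.2 rp [1.7999e+02 9.0000e-02] op 30.5
[[25,[0.6,-0.2,29.3],[0,0,-0.1]],[25,[0.6,-0.2,29.3],[0,0,-0.1]],[25,[0.6,-0.2,29.3],[0,0,-0.1]]]
[313.86709707 200.07550295] [313.93901786 196.27477788] [313.80366017 187.31510237] [300.65743751 200.11287574]
```

View pics/w11.png

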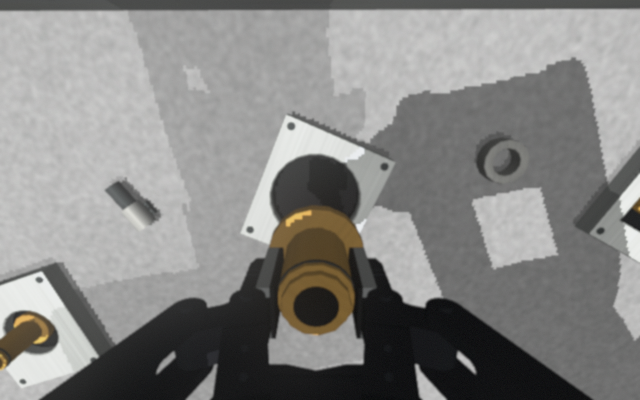

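The pocket is centred at (317,196) against a predicted (314,200), so the target is about (659.5,140). I'll lower and release.

Emit:
servo_tool([
  [25,[4,1,30],[0,0,0]],
  [25,[0,0,35],[0,0,0]],
  [25,[0,0,14],[0,0,0]],
  [25,[0,0,6],[0,0,0]],
  [25,[0,0,2],[0,0,0]],
  [25,[0,0,0],[0,0,0]],
  [25,[0,0,0],[0,0,0]],
])

```text
clock: 24.42
eef_pos: [660.7, 140.5, 28.2]
tcp_rot: [-3.141, -0.001, -0.002]
contact_force: [-0.5, -0.5, -2.6]
opening: 0.356
```

Emit:
servo_tool([
  [60,[0,0,0],[0,0,0]],
  [60,[0,0,0],[0,0,0]],
  [60,[0,0,0],[0,0,0]],
  [60,[0,0,-20],[0,0,0]],
  [75,[0,0,-45],[0,0,0]],
  [75,[0,0,-45],[0,0,0]],
  [75,[0,0,-30],[0,0,0]],
  [75,[0,0,0],[0,0,0]],
])

```text
clock: 25.42
eef_pos: [662.2, 140.8, 171.9]
tcp_rot: [-3.14, -0.006, -0.002]
contact_force: [0.0, -0.4, -0.0]
opening: 0.877
```

Emit:
servo_tool([
  [75,[-30,0,-30],[0,0,0]],
  [75,[-40,0,-40],[0,0,0]],
  [75,[-40,0,-40],[0,0,0]],
  [75,[-40,0,-10],[0,0,0]],
  [75,[0,0,0],[0,0,0]],
  [75,[0,0,0],[0,0,0]],
])

```text
clock: 26.18
eef_pos: [510.5, 140.7, 287.1]
tcp_rot: [3.142, -0.0, -0.002]
contact_force: [0.5, 0.1, 0.2]
opening: 0.877
```

```bash
python3 - <<'E'
from h import *
s=sense(); print(s["clock"],s["eef_pos"])
a=grab_frame("wrist"); b=grab_frame("side")
cv2.imwrite("pics/w12.png",np.vstack([cv2.resize(a,(480,300)),cv2.resize(b[120:320,190:510],(480,300),interpolation=cv2.INTER_CUBIC)]))
E
```

```text
26.175 [510.536031   140.74001659 287.11716372]
```

View pics/w12.png

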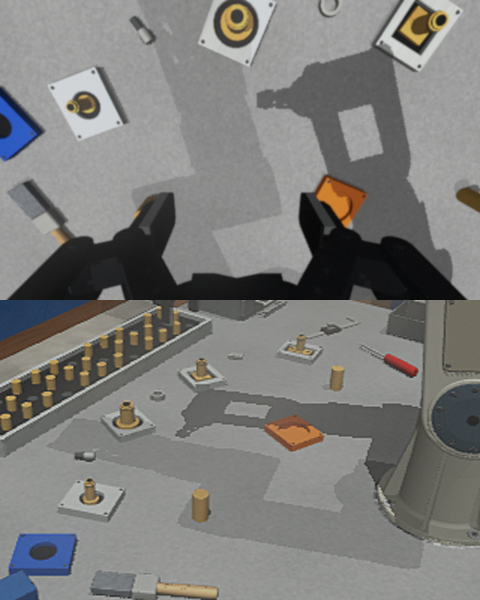

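All four fittings stand upright and centred in their own aluminium nests, both blanks are still standing, and the arm is clear. I'll hand it in.

```bash
python3 -c "
from rig import *
print(sign_off())"
```

```text
the job is handed in; nothing more can be done
None
```

All four fittings are in their own aluminium nests, and I handed the job in at about 26 s of the 106 s allowed. I placed them in the order long, square, small round, large round, gripping each by its barrel. I corrected the square, small round and large round nest positions by 3–6 mm from a close wrist view.

**Last checks:** The final wrist and side pictures show each fitting upright and roughly centred in its pocket. Both blanks were upright where they started, and the orange and blue look-alikes were not touched. The arm was raised clear, and wrist forces reported at the end of each move stayed around 10 N or less.

**Not fully confirmed:**
- **Seating and blank positions:** I judged that each foot is flat, and that the blanks had not moved, from the pictures and the release heights, not by measuring them.
- **Barrel heights:** My two-view estimates came out low for the long barrel (39 mm against the listed 50) and the square one (43 against 50), because the top view is coarse. I used the listed heights. The small fitting (47 mm) and the long nest (14 mm) agreed with their listed heights within about 2 mm.

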